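Clamp the yellow-banded sample brick in the bench jig

TASK

Please get the yellow-banded brick clamped in the blue bench jig: free the jig's clamp knob (never force the carriage while it is locked), draw the carriage back, take the brick from the tray and lay it gently (do not drop it) flat on the bed, lengthwise and squarely between the two jaws. Then bring the carriage up snug so the brick touches both jaws, and only then turn the knob fully back to locked. Leave the other bricks and everything else on the bench where they are.

Things in the scene. Friction and masses are not known exactly. Their poses are not given: they have to be found in the camera images.
- jig: Aluminium bed plate 120 x 280 x 15 mm fixed on the bench, with blue jaws. Origin: centre of its underside; x across, y along the bed (travel of the carriage), z up. The bed's top is at z 15 mm. The fixed jaw (70 mm wide in x, 20 mm thick, rising 50 mm above the bed) stands at the -y end, its clamping face at y = -120 mm. Jig and tray swap sides of the bench between runs.
- carriage (a joint): Sliding jaw of the jig: a blue block 70 mm (x) x 64 mm (y) x 45 mm high on the bed. The value is the gap between the two clamping faces in m: 0 closed, 0.175 fully open; it grows as the carriage moves to the jig's +y. Starts clamped at 0.04 to 0.10, too narrow for the brick. It takes about 4 N to move. It must never be forced along while the knob is locked.
- carriage_face (a point): Centre of the carriage's clamping face (looks to the jig's -y), 25 mm above the bed.
- fixed_face (a point): Centre of the fixed jaw's clamping face (looks to the jig's +y), 25 mm above the bed.
- knob (a joint): Clamp knob on top of the carriage, rad: 0 locked, 1.4 fully free, turning counter-clockwise from above to free. The brake grips near 0 and is quite off from 1.0. White stripe on the bar's pointer end: at the red dot it is locked, at the green dot (1.3) free. It takes about 0.2 N m and stays where it is left.
- knob_grip (a point): Grip point on the knob's vertical axis, in the middle of its black bar grip: 66 mm long, 16 mm wide, 32 mm high; the point is 16 mm below the bar's top and 27 mm above the carriage's top, 34 mm behind the carriage's face (jig +y). The axes turn with the knob: x along the bar (the pointer end is -x), y across it; when locked x is parallel to the jig's x.
- tray: Fixed galvanised tray 180 x 320 mm, floor 6 mm thick, rim 10 mm high, carrying three bricks side by side. Origin: centre of its underside; y along its length.
- brick_yellow: The brick to clamp: cream, 120 x 52 x 48 mm (x, y, z), 0.2 to 0.4 kg, with a yellow band round it near its +x end. Origin: centre of its underside; either end may face the fixed jaw.
- brick_blue: Like it with a blue band; leave it alone.
- brick_green: Like it with a green band; leave it alone.
- jar: Closed glass jar, 76 mm across, 110 mm high, standing behind and between jig and tray. Origin: centre of its underside. Leave alone.
- marker: Black marker pen 140 mm long, 16 mm thick, lying along its x between jig and tray. Leave alone.
- scraper: Spatula 200 mm long lying along its x. Leave alone.
- caliper: Caliper 190 mm long, 14 mm high, lying along its x. Leave alone.
- bottle: White bottle 60 mm across, 125 mm high, at the back. Leave alone.
- cup: Blue mug 80 mm across, 90 mm high, at the back. Leave alone.
There are look-alikes about, which are no part of the job. What is shaped like the brick_yellow but orange or purple is not meant.

How it is judged (in metres and radians):
On the way, in this order (a step that is already met when the one before it is completed fails the run):
1. the clamp knob is turned free (past 1.0 rad) (value of joint knob above 1 rad), for 0.1 s.
2. the yellow-banded brick lies flat on the bed between the jaws (x of brick_yellow in the frame of jig between -0.02 and 0.02 m and y of brick_yellow in the frame of jig between -0.075 and 0 m and z of brick_yellow in the frame of jig between 0.01 and 0.02 m and angle between brick_yellow's own z axis and vertical below 0.06 rad and value of joint carriage above 0.115 m), for 0.2 s.
3. the carriage is brought up snug on the brick while the knob is still free (value of joint carriage between 0.115 and 0.1235 m and value of joint knob above 0.8 rad and y of brick_yellow in the frame of jig between -0.066 and -0.055 m and z of brick_yellow in the frame of jig between 0.01 and 0.02 m), for 0.1 s.
At the end, for the whole second after the job is handed in: Knob locked (under 0.2 rad); gap 115 to 123.5 mm, snug on the 120 mm brick; brick at rest flat on the bed (z 10 to 20 mm in the jig frame, tilt under 0.05 rad), lengthwise within 0.07 rad, within 15 mm of the centre line, its origin at jig y -66 to -55 mm (value of joint knob below 0.2 rad and value of joint carriage between 0.115 and 0.1235 m and x of brick_yellow in the frame of jig between -0.015 and 0.015 m and y of brick_yellow in the frame of jig between -0.066 and -0.055 m and z of brick_yellow in the frame of jig between 0.01 and 0.02 m and angle between brick_yellow's own z axis and vertical below 0.05 rad and angle between the x axis of brick_yellow and the y axis of jig, either way round below 0.07 rad and linear speed of brick_yellow below 0.02 m/s); the robot touches nothing.
It fails at once if the carriage is forced along while the knob is locked (value of joint knob below 0.5 rad and distance of carriage_face from where it was at the start of the episode above 0.006 m and value of joint carriage below 0.112 m).
It fails at once if a bystander (other brick, jar, marker, scraper, caliper, bottle or mug) is moved by more than 30 mm (distance of any of brick_blue, brick_green, jar, marker, scraper, caliper, bottle, cup from where it was at the start of the episode above 0.03 m).
It fails at once if the brick is dropped or thrown (moves faster than 0.5 m/s out of the fingers) (linear speed of brick_yellow above 0.5 m/s and contact force between brick_yellow and the fingers below 0.1 N).
It also fails if it takes over 67 s, if anything falls off the work surface, if the arm or the gripper's body presses on something with over 40 N, if the wrist force passes 120 N, or if a joint passes its speed limit or range.

ROBOT

A 6-joint arm with a two-finger parallel gripper is mounted at the origin on the work surface. World frame = base frame: x ahead of the robot, y to its left, z up, the work surface at z = 0. Lengths are in m, angles in degrees, forces in N, time in s.
With the tool pointing down it reaches from about 0.4 to 0.825 m from the base axis. Payload 7 kg.
Tool frame: the origin (TCP) lies at the centre of the arm's flange, where the gripper is bolted on; the fingertips stand 178 mm ahead of it and the grasp point (between the pads) lies 159 mm ahead of it; x points along the fingers, y is the direction in which the jaws open and shut, and the axes are right-handed (so a half turn about x gives the same grasp; the last joint's range is limited). The gripper opens to 88 mm and grips with 3 to 60 N. Pads are 19 mm wide; open, the fingers measure 130 mm over their backs; the gripper's body (78 mm by 193 mm) begins 47 mm behind the grasp point.
Start: joints at [-55.056, 20.546, 0.682, 0, -70.136, -16.507], TCP at [0.213, -0.64, 0.405] pointing down, gripper open.
Joint ranges: [-176.03, 176.03], [-82.01, 121.73], [-58.28, 71.71], [-173.87, 95.51], [-174.79, -0.11], [-173.66, 173.66]. Speed limits (degrees/s): [136.94, 136.94, 172.46, 180, 180, 180].

INTERFACE

Orientations are given as [roll, pitch, yaw] about the fixed x, y, z axes, in that order (R = Rz(yaw) Ry(pitch) Rx(roll)).
In Python, from plant import ctrl gives the robot as it stands. The module is installed in compiled form; this text tells all that it offers.
- The arm moves only by the shell command python3 -m inch 'ROWS'. ROWS is JSON, one flat list of numbers, 7 for each row, row after row: the shift along the tool's x, y, z in m, then the turn, a rotation vector about the tool's x, y, z in degrees, then the finger opening in m, from 0 to 0.0876. In form: [dx, dy, dz, rx, ry, rz, hand, dx, dy, dz, rx, ry, rz, hand, ...]. A call has 1 to 20 rows; each row shifts and turns the pose as measured when the row begins, along the tool's axes as they then stand; what a row does not reach is not made up. A row lasts 1/8 s, in which the tool goes at most 62.5 mm and 10.7 degrees, less where a joint would pass 70% of its speed; a pose out of reach is approached as far as the arm can. A call with a gripper value outside its range is refused whole. The fingers move at their own pace and stop on an object; the grip force is fixed at half the most. Time passes only in rows, so rows that do not move let the fingers close. It gives the time, the measured TCP pose, the force and the opening at its end, in the units of the state.
- ctrl.get_obs(): the state, without advancing time (a new reading comes with each control period).
- ctrl.snapshot(name): name is "scene" or "top"; returns a dict with "color" (384x512x3 uint8, red, green, blue), "depth" (384x512 float32, m along the optical axis (not along the pixel's ray), 0 where there is no reading), "K" (3x3 intrinsics, pixels), "k1" (the pictures are not rectified: a ray, as slopes to the right and down, at radius r is drawn at 1 + k1 r^2 times it, then the intrinsics apply), "position" and "attitude" of the camera in the world. Camera axes: x right, y up, looking along -z (the intrinsics and any distortion apply to the point x, -y, -z); pixel columns grow to the right and rows downward; lengths in m; the calibration is good to about 2 mm. A picture is of the moment at which its call begins.
- ctrl.close_job(): hands the job in, once; it reports no verdict.
The state is a dict: "clock": time; "joint_pos": joint angles; "qvel": joint speeds; "tau": joint torques, N m; "tool_pos": TCP position; "orientation": TCP orientation; "force": force on the tool from outside, world axes, zero at the start; "moment": the same for the moment, N m; "opening": finger opening in m.
Only numpy, scipy, OpenCV 4.12 (cv2) and the standard library are available. Lean on these libraries where they do the work, as an engineer would, in place of code of your own. Each camera call takes 0.05 s, during which the arm holds its last target.

## Working session

There is one attempt and no reset: what is moved stays moved. The work goes in short steps, Python scripts to look and compute and a shell command to move; the robot and the scene stay as the last step left them, time stands still between calls to the robot, and variables do not carry over. Pictures are saved under pics/ and viewed, and the job is handed in when it is done.

```bash
mkdir -p pics; ls
python3 - <<'E'
from plant import ctrl
import cv2
print(ctrl.get_obs())
for n in ("scene","top"):
    s=ctrl.snapshot(n)
    cv2.imwrite(f"pics/{n}0.png",s["color"][:,:,::-1])
    print(n,s["K"],s["k1"],s["position"],s["attitude"])
E
```

```text
pics
{'clock': 0.0, 'joint_pos': array([-5.50568254e+01,  2.05909978e+01,  6.34281981e-01, -2.15413470e-02,
       -7.01363878e+01, -1.65053471e+01]), 'qvel': array([-0.04111319, -0.12282795,  0.02336244,  0.0016698 ,  0.03792268,
        0.00573018]), 'tau': array([-4.81436982e-04, -5.82714915e+01,  2.93051952e+01,  6.99681357e+00,
        6.84410290e-03, -1.57301256e-04]), 'tool_pos': array([ 0.21340861, -0.64016746,  0.40372677]), 'orientation': array([ 94.23609882,  89.90471884, 112.66659059]), 'force': array([0.20526149, 0.37325463, 0.04016113]), 'moment': array([-0.01855616,  0.00028003,  0.03593865]), 'opening': 0.08722933746944633}
scene [[417.93188332   0.         254.25625992]
 [  0.         417.93188332 189.89682724]
 [  0.           0.           1.        ]] -0.009395275130112093 [ 1.47057399 -0.15586602  0.92929152] [47.64490458  0.60303863 85.78890455]
top [[417.14872653   0.         258.44760537]
 [  0.         417.14872653 195.62402539]
 [  0.           0.           1.        ]] -0.061947803497870844 [ 0.44600952 -0.08198874  1.13749686] [  4.99170533  -0.32070996 -89.83201358]
```

View pics/scene0.png

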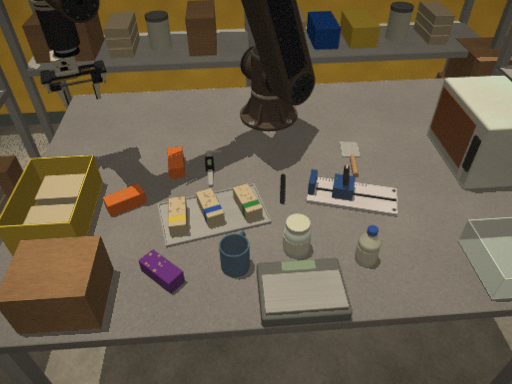

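View pics/top0.png

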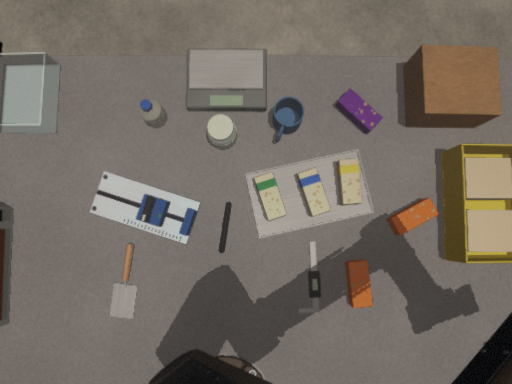

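Candidates in the top view: cream bricks with a yellow band (350,182), a blue band (313,192) and a green band (269,197); orange look-alikes at (413,216) and (360,284); a purple one at (360,110). By the description I choose the one at (350,182). The jig is at (146,207), with its fixed jaw at (189,220). I'll check this in close crops.

```bash
cat > h.py <<'E'
import numpy as np, cv2
from scipy.spatial.transform import Rotation as R
from plant import ctrl
def ray(s,u,v):
    K=s["K"]; a=np.array([(u-K[0,2])/K[0,0],(v-K[1,2])/K[1,1]]); p=a.copy()
    for _ in range(20): p=a/(1+s["k1"]*(p@p))
    M=R.from_euler("xyz",s["attitude"],degrees=True).as_matrix()
    return np.array(s["position"]),M@np.array([p[0],-p[1],-1])
def onz(s,u,v,z):
    o,d=ray(s,u,v); return o+d*(z-o[2])/d[2]
def proj(s,P):
    M=R.from_euler("xyz",s["attitude"],degrees=True).as_matrix()
    c=M.T@(np.array(P)-s["position"]); p=np.array([c[0],-c[1]])/-c[2]; p=p*(1+s["k1"]*(p@p))
    K=s["K"]; return np.array([K[0,0]*p[0]+K[0,2],K[1,1]*p[1]+K[1,2]])
def crop(s,x0,y0,w,h,f,name):
    c=s["color"][y0:y0+h,x0:x0+w,::-1]
    cv2.imwrite("pics/"+name,cv2.resize(c,None,fx=f,fy=f,interpolation=cv2.INTER_CUBIC))
E
python3 - <<'E'
from h import *
import pickle
s=ctrl.snapshot("top"); pickle.dump(s,open("top0.pkl","wb"))
crop(s,80,160,140,100,5,"jig0.png"); crop(s,240,140,140,100,5,"tray0.png")
E
```

```text
(no output)
```

View pics/jig0.png

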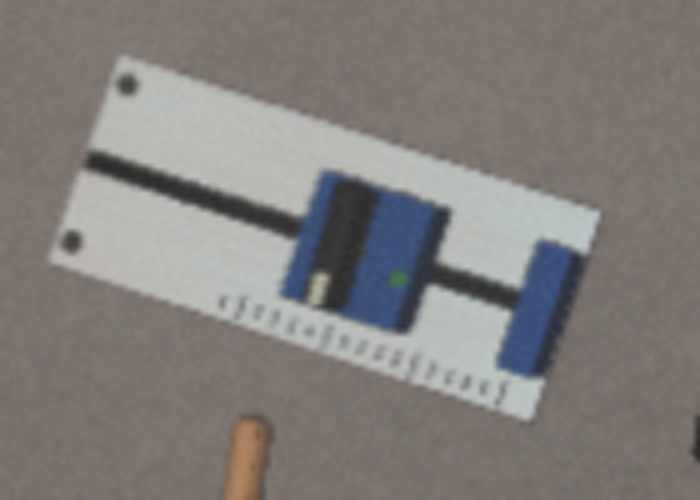

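View pics/tray0.png

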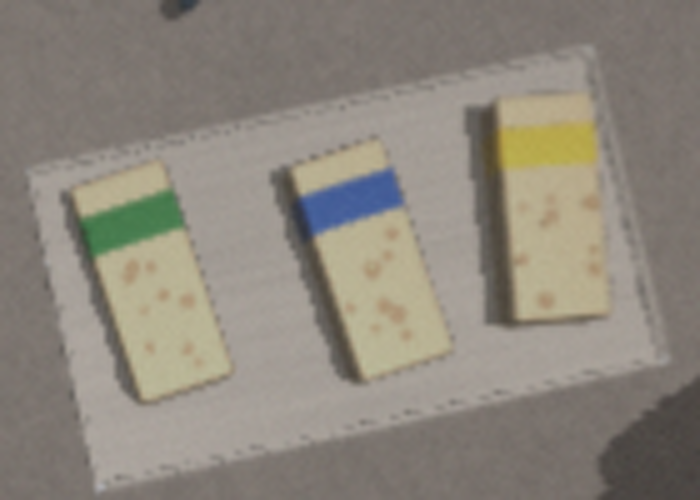

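The crop confirms it: the yellow-banded brick is the right-hand one in the tray (top face centred at about (350,182)). The knob's white stripe is at (144,218), its locked position, and the fixed jaw is at (188,222). Next, measure.

```bash
cat > meas.py <<'E'
from h import *
import sys
def rect(s,m,z,box,name):
    x0,y0,x1,y1=box; k=np.zeros_like(m); k[y0:y1,x0:x1]=m[y0:y1,x0:x1]
    k=cv2.morphologyEx(k,cv2.MORPH_CLOSE,np.ones((3,3)))
    cs,_=cv2.findContours(k,cv2.RETR_EXTERNAL,cv2.CHAIN_APPROX_NONE); c=max(cs,key=cv2.contourArea)
    w=np.array([onz(s,*p[0],z)[:2] for p in c],np.float32)
    (cx,cy),(a,b),t=cv2.minAreaRect(w*1000)
    if a<b: a,b,t=b,a,t+90
    t=(t+90)%180-90
    print(name,"c mm",round(cx,1),round(cy,1),"LxW",round(a,1),round(b,1),"long-axis yaw",round(t,1)); return cx,cy,a,b,t
def hsv(s): return cv2.cvtColor(s["color"],cv2.COLOR_RGB2HSV)
E
python3 - <<'E'
from meas import *
import pickle
s=pickle.load(open("top0.pkl","rb")); H=hsv(s); h,S,V=H[...,0],H[...,1],H[...,2]
print("hsv bed",H[190,110],"bench",H[250,200],"brick",H[198,352],"tray",H[200,290],"jaw",H[212,160],"knob",H[206,148])
u8=lambda b:(b*255).astype(np.uint8)
bed=u8(V>150)|u8((h>100)&(h<125)&(S>120))|u8(V<50)
rect(s,bed,.015,(86,168,204,246),"bed")
br=u8((S>55)&(h>15)&(h<40)&(V>120))
rect(s,br,.054,(332,150,372,212),"brickY")
yl=u8((S>150)&(h>20)&(h<35))
rect(s,yl,.054,(332,150,372,212),"band")
jaw=u8((h>100)&(h<125)&(S>120))
rect(s,jaw,.065,(178,200,204,246),"fixedjaw")
kn=u8((V<60)|((V>150)&(S<60)))
rect(s,u8(V<60),.103,(140,193,158,226),"knob")
# depth checks
D=s["depth"]
for n,(u,v) in dict(knob=(148,206),bed=(110,190),brick=(352,198),carr=(160,212),tray=(290,200)).items():
    o,d=ray(s,u,v); print(n,np.round(o+d*D[v,u],3))
E
```

```text
hsv bed [ 23   5 186] bench [ 10  26 120] brick [ 24  54 183] tray [ 15  22 166] jaw [110 124 123] knob [135   9  56]
bed c mm 512.8 221.3 LxW 278.9 118.8 long-axis yaw 72.2
brickY c mm 580.3 -327.5 LxW 117.0 53.5 long-axis yaw 2.0
band c mm 613.2 -335.3 LxW 18.7 8.0 long-axis yaw -89.7
fixedjaw c mm 472.4 97.0 LxW 63.1 16.4 long-axis yaw -17.6
knob c mm 502.6 188.0 LxW 60.7 18.7 long-axis yaw -14.6
knob [0.51  0.188 0.101]
bed [0.558 0.316 0.015]
brick [ 0.535 -0.332  0.056]
carr [0.497 0.168 0.058]
tray [ 0.533 -0.174  0.004]
```

```bash
cat >> h.py <<'E'
def go(target_grasp=None,yaw=None):
    """deltas in tool axes from the present pose to a grasp point (mm) and yaw of tool y, tool straight down"""
    o=ctrl.get_obs(); M=R.from_euler("xyz",o["orientation"],degrees=True).as_matrix()
    p=np.array(o["tool_pos"]); g=p+M[:,0]*.159
    print("clock",round(o["clock"],2),"grasp",np.round(g*1000,1),"yaw_y",round(np.degrees(np.arctan2(M[1,1],M[0,1])),2),"tilt",round(np.degrees(np.arccos(-M[2,0])),2),"F",np.round(o["force"],1),"open",round(o["opening"],4),"J",np.round(o["joint_pos"],0))
    if target_grasp is None: return
    yr=np.radians(yaw); x=np.array([0,0,-1.]); y=np.array([np.cos(yr),np.sin(yr),0]); T=np.c_[x,y,np.cross(x,y)]
    tp=np.array(target_grasp)/1000-x*.159
    print("shift tool mm",np.round(M.T@(tp-p)*1000,1),"turn deg",np.round(R.from_matrix(M.T@T).as_rotvec(degrees=True),2))
E
python3 - <<'E'
from h import *
import pickle
go((502,188,180),72.2); go((502,188,180),-107.8); go((530,-150,245),72.2)
s=pickle.load(open("top0.pkl","rb"))
c=[(240+x/5-.4,140+y/5-.4) for x,y in((497,98),(595,94),(609,316),(513,322))]
W=np.array([onz(s,*p,.054)[:2]*1000 for p in c]);print(W.round(1),W.mean(0))
for a,b in((3,0),(2,1),(0,1),(3,2)):
    d=W[b]-W[a];print(np.hypot(*d).round(1),np.degrees(np.arctan2(d[1],d[0])).round(1))
E
```

```text
clock 0.15 grasp [ 213.3 -640.   245. ] yaw_y 108.43 tilt 0.07 F [-0.4  0.6 -0.5] open 0.0876 J [-55.  21.   1.  -0. -70. -17.]
shift tool mm [ 65.7 694.4 535.7] turn deg [ 3.623e+01 -3.000e-02 -7.000e-02]
clock 0.15 grasp [ 213.3 -640.   245. ] yaw_y 108.43 tilt 0.07 F [-0.4  0.6 -0.5] open 0.0876 J [-55.  21.   1.  -0. -70. -17.]
shift tool mm [ 65.7 694.4 535.7] turn deg [-1.4377e+02  9.0000e-02 -4.0000e-02]
clock 0.15 grasp [ 213.3 -640.   245. ] yaw_y 108.43 tilt 0.07 F [-0.4  0.6 -0.5] open 0.0876 J [-55.  21.   1.  -0. -70. -17.]
shift tool mm [3.000e-01 3.650e+02 4.553e+02] turn deg [ 3.623e+01 -3.000e-02 -7.000e-02]
[[ 637.8 -300. ]
 [ 640.3 -352.1]
 [ 522.7 -357.3]
 [ 519.4 -306.6]] [ 580.07867159 -328.9949911 ]
118.6 3.2
117.7 2.5
52.2 -87.3
50.7 -86.3
```

```bash
python3 -m inch '[0,0.037,0.046,0,0,0,0.0876, 0,0.037,0.046,0,0,0,0.0876, 0,0.037,0.046,0,0,0,0.0876, 0,0.037,0.046,0,0,0,0.0876, 0,0.037,0.046,0,0,0,0.0876, 0,0.037,0.046,0,0,0,0.07, 0,0.037,0.046,0,0,0,0.06, 0,0.037,0.046,0,0,0,0.06, 0,0.037,0.046,0,0,0,0.06, 0,0.037,0.046,0,0,0,0.06]'; python3 -c "
from h import *
go((502,188,150),72.2)"
```

```text
clock: 1.4
tool_pos: [0.5401, -0.1319, 0.4021]
orientation: [99.3, 89.8, 117.3]
force: [1.0, -1.5, -0.2]
opening: 0.0599
clock 1.4 grasp [ 539.8 -131.3  243.1] yaw_y 108.05 tilt 0.25 F [ 1.  -1.5 -0.2] open 0.0599 J [  6.  10. -15.  -0. -66. -78.]
shift tool mm [ 94.4 315.5  63. ] turn deg [35.85 -0.11 -0.22]
```

```bash
python3 -m inch '[0,0.053,0.0105,0,0,0,0.05, 0,0.053,0.0105,0,0,0,0.05, 0,0.053,0.0105,0,0,0,0.05, 0,0.053,0.0105,0,0,0,0.05, 0,0.053,0.0105,0,0,0,0.05, 0,0.05,0.0105,0,0,0,0.05, 0,0,0,9,0,0,0.05, 0,0,0,9,0,0,0.05, 0,0,0,9,0,0,0.05, 0,0,0,9,0,0,0.05, 0,0,0,0,0,0,0.05]'; python3 -c "
from h import *
go((502,188,130),72.2)"
```

```text
clock: 2.78
tool_pos: [0.5003, 0.2028, 0.4004]
orientation: [177.5, 89.6, 159.0]
force: [0.0, 0.1, -0.2]
opening: 0.0499
clock 2.77 grasp [499.4 203.1 241.4] yaw_y 71.44 tilt 0.36 F [ 0.   0.1 -0.2] open 0.0499 J [  43.    8.  -17.   -0.  -66. -151.]
shift tool mm [111.4 -13.5   7. ] turn deg [-0.76 -0.36 -0.02]
```

```bash
python3 -m inch '[0.055,-0.0135,0.007,-0.8,-0.36,0,0.05, 0.05,0,0,0,0,0,0.05, 0,0,0,0,0,0,0.05]'; python3 -c "
from h import *
go((502,188,87),72.2)
s=ctrl.snapshot('top'); crop(s,80,160,140,100,5,'k1.png')
s=ctrl.snapshot('scene'); crop(s,290,130,120,90,6,'k1s.png')"
```

```text
clock: 3.15
tool_pos: [0.5028, 0.1877, 0.2944]
orientation: [52.2, 89.8, 35.2]
force: [-0.2, -0.9, -0.2]
opening: 0.05
clock 3.15 grasp [503.2 188.  135.4] yaw_y 72.95 tilt 0.18 F [-0.2 -0.9 -0.2] open 0.05 J [  41.   13.  -25.    0.  -51. -148.]
shift tool mm [48.4 -0.  -0.9] turn deg [ 0.75  0.11 -0.14]
```

View pics/k1s.png

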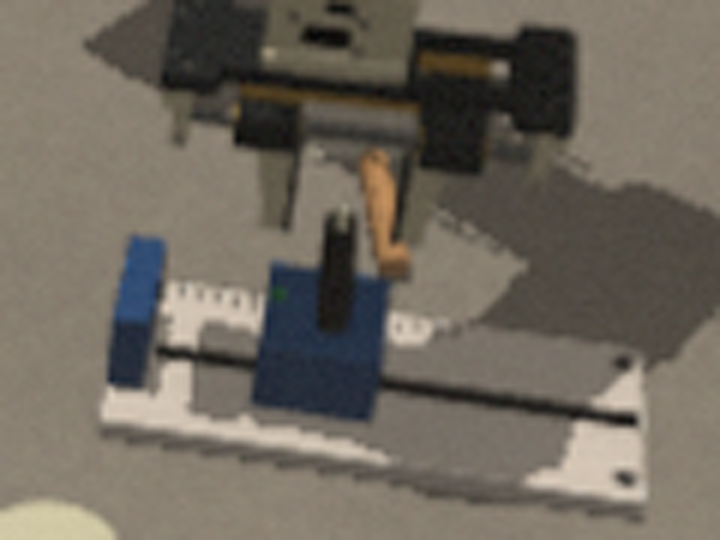

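View pics/k1.png

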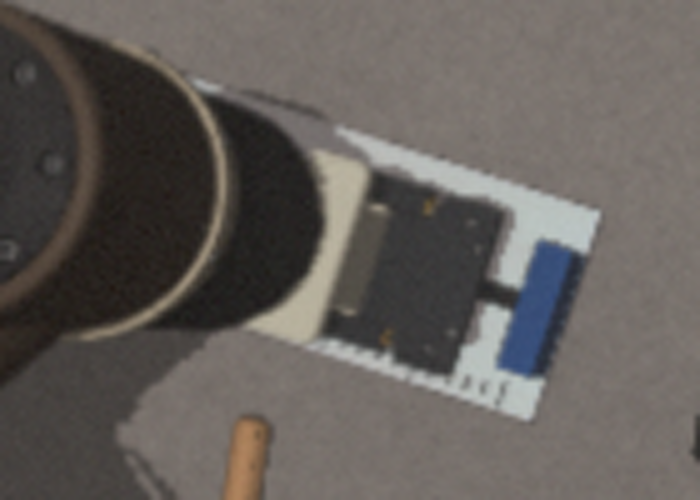

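Run:
```python
from h import *
import pickle
s=pickle.load(open("top0.pkl","rb"))
c=[(80+x/5-.4,160+y/5-.4) for x,y in((343,178),(375,183),(345,311),(308,302))]
W=np.array([onz(s,*p,.103)[:2]*1000 for p in c]);print(W.round(1),W.mean(0))
g=onz(s,80+397/5-.4,160+280/5-.4,.06)*1000; print("green dot",g)
go(list(W.mean(0))+[87],72.2)
```

```text
[[536.5 187.8]
 [534.1 171.6]
 [470.2 185.1]
 [474.6 203.7]] [503.83010847 187.05411412]
green dot [487.36221475 169.49032261  60.        ]
clock 3.25 grasp [505.6 189.7 139.2] yaw_y 72.93 tilt 0.57 F [0.6 0.4 0.7] open 0.0498 J [  41.   13.  -25.    0.  -51. -149.]
shift tool mm [52.2 -2.2 -0.3] turn deg [ 0.73  0.36 -0.44]
```

```bash
python3 -m inch '[0.025,-0.001,0,0.7,0,0,0.05, 0.023,0,0,0,0,0,0.05, 0,0,0,0,0,0,0.05]'; python3 -c "
from h import *
for _ in range(3): go((503.5,187.3,87),72.2)"
```

```text
clock: 3.62
tool_pos: [0.5075, 0.1906, 0.2572]
orientation: [50.9, 88.7, 33.4]
force: [0.4, 0.5, 0.7]
opening: 0.0504
clock 3.62 grasp [510.4 192.6  98.3] yaw_y 72.53 tilt 1.28 F [0.4 0.5 0.7] open 0.0504 J [  41.   16.  -28.    0.  -45. -149.]
shift tool mm [11.1 -4.5 -2.9] turn deg [ 0.32  0.8  -0.99]
clock 3.62 grasp [510.4 192.6  98.3] yaw_y 72.53 tilt 1.28 F [0.4 0.5 0.7] open 0.0504 J [  41.   16.  -28.    0.  -45. -149.]
shift tool mm [11.1 -4.5 -2.9] turn deg [ 0.32  0.8  -0.99]
clock 3.62 grasp [510.4 192.6  98.3] yaw_y 72.53 tilt 1.28 F [0.4 0.5 0.7] open 0.0504 J [  41.   16.  -28.    0.  -45. -149.]
shift tool mm [11.1 -4.5 -2.9] turn deg [ 0.32  0.8  -0.99]
```

```bash
python3 -m inch '[0.011,-0.0045,-0.003,0.3,0.8,-1,0.05, 0,0,0,0,0,0,0.05]'; python3 -c "
from h import *
go((503.5,187.3,87),72.2)"
```

```text
clock: 3.88
tool_pos: [0.5042, 0.188, 0.2489]
orientation: [52.7, 89.8, 35.0]
force: [0.6, -0.9, -0.2]
opening: 0.05
clock 3.88 grasp [504.6 188.3  90. ] yaw_y 72.28 tilt 0.19 F [ 0.6 -0.9 -0.2] open 0.05 J [  41.   17.  -28.    0.  -45. -149.]
shift tool mm [ 2.9 -0.9 -0.4] turn deg [ 0.08  0.11 -0.15]
```

Good alignment. Final nudge, then close.

```bash
python3 -m inch '[0.003,-0.001,0,0,0.1,-0.1,0.05, 0,0,0,0,0,0,0.03, 0,0,0,0,0,0,0.01, 0,0,0,0,0,0,0.005, 0,0,0,0,0,0,0.005]'; python3 -c "
from h import *
go((503.5,187.3,87),72.2)"
```

```text
clock: 4.5
tool_pos: [0.5045, 0.1877, 0.2473]
orientation: [62.4, 89.8, 44.7]
force: [-0.1, 0.2, -1.1]
opening: 0.0161
clock 4.5 grasp [504.9 188.2  88.3] yaw_y 72.32 tilt 0.23 F [-0.1  0.2 -1.1] open 0.0161 J [  41.   17.  -28.   -0.  -45. -149.]
shift tool mm [ 1.3 -0.7 -0.8] turn deg [ 0.12  0.1  -0.2 ]
```

```bash
python3 -m inch '[0,0,0,-8,0,0,0.005, 0,0,0,-8,0,0,0.005, 0,0,0,-8,0,0,0.005, 0,0,0,-8,0,0,0.005, 0,0,0,-8,0,0,0.005]'; python3 -c "
from h import *
o=ctrl.get_obs();print(o['moment'])
go((504.9,188.2,88),148)"
```

```text
clock: 5.12
tool_pos: [0.5045, 0.1893, 0.2473]
orientation: [36.2, 89.6, 59.6]
force: [-1.3, 2.9, 0.7]
opening: 0.0161
[ 0.90293832  0.73997891 -0.16725209]
clock 5.12 grasp [505.  190.1  88.3] yaw_y 113.45 tilt 0.36 F [-1.3  2.9  0.7] open 0.0161 J [  41.   17.  -28.   -0.  -45. -108.]
shift tool mm [ 0.3 -1.2 -0.1] turn deg [-34.55   0.35  -0.12]
```

```bash
python3 -m inch '[0,0,0,-8,0,0,0.005, 0,0,0,-8,0,0,0.005, 0,0,0,-8,0,0,0.005, 0,0,0,-8,0,0,0.005, 0,0,0,-5,0,0,0.005, 0,0,0,0,0,0,0.005]'; python3 -c "
from h import *
o=ctrl.get_obs();print(o['moment'])
go((540,305,88),151)"
```

```text
clock: 5.88
tool_pos: [0.5034, 0.1906, 0.2473]
orientation: [19.5, 89.6, 81.1]
force: [0.3, 0.7, -0.1]
opening: 0.016
[-0.02309809 -0.1183193   0.15230466]
clock 5.88 grasp [503.6 191.6  88.3] yaw_y 151.65 tilt 0.39 F [ 0.3  0.7 -0.1] open 0.016 J [ 42.  17. -28.  -0. -45. -70.]
shift tool mm [  1.1  22.1 118.1] turn deg [ 0.65  0.36 -0.13]
```

```bash
python3 -m inch '[0,0.001,0.008,0,0,0,0.005, 0,0.003,0.015,0,0,0,0.005, 0,0.003,0.015,0,0,0,0.005, 0,0.003,0.015,0,0,0,0.005]'; python3 -c "
from h import *
go((539,303,88),151)"
```

```text
clock: 6.38
tool_pos: [0.5202, 0.2425, 0.2473]
orientation: [67.1, 89.8, 128.5]
force: [0.6, -3.9, 1.4]
opening: 0.0159
clock 6.38 grasp [519.9 242.8  88.3] yaw_y 151.35 tilt 0.16 F [ 0.6 -3.9  1.4] open 0.0159 J [ 44.  20. -23.  -0. -47. -73.]
shift tool mm [ 0.4 12.5 62.1] turn deg [ 0.35  0.06 -0.15]
```

```bash
python3 -m inch '[0,0.003,0.015,0,0,0,0.005, 0,0.003,0.015,0,0,0,0.005, 0,0.003,0.015,0,0,0,0.005, 0,0.003,0.013,0,0,0,0.005, 0,0,0,0,0,0,0.005, 0,0,0,0,0,0,0.03, 0,0,0,0,0,0,0.04, 0,0,0,0,0,0,0.04]'; python3 -c "
from h import *
go((539,303,200),151)"
```

```text
clock: 7.38
tool_pos: [0.5394, 0.3059, 0.2471]
orientation: [27.6, 89.7, 88.9]
force: [-0.1, -0.7, 0.1]
opening: 0.0378
clock 7.38 grasp [539.4 306.8  88.1] yaw_y 151.37 tilt 0.3 F [-0.1 -0.7  0.1] open 0.0378 J [ 48.  23. -17.  -0. -49. -76.]
shift tool mm [-111.9   -0.8   -2.2] turn deg [ 0.37  0.27 -0.14]
```

```bash
python3 -m inch '[-0.02,0,0,0,0,0,0.05, -0.04,0,0,0,0,0,0.06, -0.05,0,0,0,0,0,0.07, -0.05,0,0,0,0,0,0.087]'; python3 -c "
from h import *
go((580,-328.5,245),92.9)"
```

```text
clock: 7.88
tool_pos: [0.5382, 0.3036, 0.4066]
orientation: [123.2, 89.6, -175.5]
force: [-0.1, 0.4, -0.2]
opening: 0.0744
clock 7.88 grasp [537.  303.5 247.6] yaw_y 151.26 tilt 0.45 F [-0.1  0.4 -0.2] open 0.0744 J [ 47.  15.  -6.  -0. -69. -76.]
shift tool mm [   2.6 -340.6 -534.2] turn deg [58.36 -0.41 -0.22]
```

```bash
python3 -m inch '[0,-0.031,-0.0486,0,0,0,0.087, 0,-0.031,-0.0486,0,0,0,0.087, 0,-0.031,-0.0486,0,0,0,0.087, 0,-0.031,-0.0486,0,0,0,0.087, 0,-0.031,-0.0486,0,0,0,0.087, 0,-0.031,-0.0486,0,0,0,0.087, 0,-0.031,-0.0486,0,0,0,0.087, 0,-0.031,-0.0486,0,0,0,0.087, 0,-0.031,-0.0486,0,0,0,0.087, 0,-0.031,-0.0486,0,0,0,0.087, 0,-0.031,-0.0486,0,0,0,0.087, 0,0,0,9.7,0,0,0.087, 0,0,0,9.7,0,0,0.087, 0,0,0,9.7,0,0,0.087, 0,0,0,9.7,0,0,0.087, 0,0,0,9.7,0,0,0.08, 0,0,0,9.7,0,0,0.076, 0,0,0,0,0,0,0.076]'
python3 - <<'E'
from h import *
go((580,-328.5,110),92.9)
s=ctrl.snapshot('top'); crop(s,80,160,140,100,5,'j2.png'); import pickle; pickle.dump(s,open("top2.pkl","wb"))
E
```

```text
clock: 10.12
tool_pos: [0.5767, -0.351, 0.408]
orientation: [70.7, 89.3, 71.8]
force: [0.0, 0.8, -0.5]
opening: 0.0763
clock 10.12 grasp [ 577.3 -349.2  249.1] yaw_y 91.11 tilt 0.68 F [ 0.   0.8 -0.5] open 0.0763 J [-15.  20.   1.  -1. -71. -74.]
shift tool mm [139.3  20.8   3.2] turn deg [-1.79  0.24 -0.64]
```

View pics/j2.png

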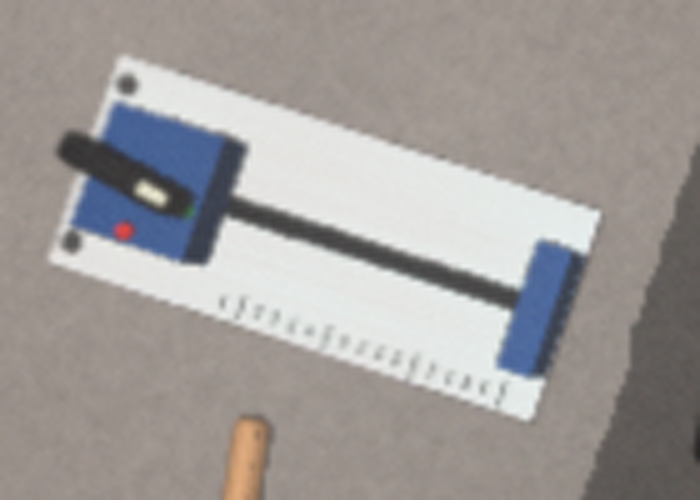

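The knob's stripe is now at the green dot, (111,199) in the full image, and the carriage is nearly fully open. I'll re-measure the clear bed, then go down over the brick.

```bash
python3 -m inch '[0.05,0.021,0.003,-1.8,0.2,-0.6,0.076, 0.05,0,0,0,0,0,0.076, 0.035,0,0,0,0,0,0.076, 0,0,0,0,0,0,0.076]'
python3 - <<'E'
from meas import *
import pickle
go((580,-328.5,40),92.9)
s=pickle.load(open("top2.pkl","rb"))
c=[(80+x/5-.4,160+y/5-.4) for x,y in((123,56),(602,210),(532,420),(50,262))]
W=np.array([onz(s,*p,.015)[:2]*1000 for p in c]);print(W.round(1),W.mean(0))
for a,b in((1,0),(2,3),(2,1),(3,0)):
    d=W[b]-W[a];print(np.hypot(*d).round(1),np.degrees(np.arctan2(d[1],d[0])).round(1))
c=[(80+x/5-.4,160+y/5-.4) for x,y in((539,242),(498,366))]
print("fixed face top edge",[onz(s,*p,.065)*1000 for p in c])
c=[(80+x/5-.4,160+y/5-.4) for x,y in((228,136),(188,262))]
print("carr face top edge?",[onz(s,*p,.06)*1000 for p in c])
s=ctrl.snapshot('scene'); crop(s,130,150,160,100,4.5,'b1.png')
s=ctrl.snapshot('top'); crop(s,240,120,150,110,5,'b1t.png')
E
```

```text
clock: 10.68
tool_pos: [0.5797, -0.329, 0.2717]
orientation: [-13.5, 89.8, -9.4]
force: [0.1, -0.3, 0.6]
opening: 0.0759
clock 10.68 grasp [ 580.4 -329.1  112.7] yaw_y 94.01 tilt 0.25 F [ 0.1 -0.3  0.6] open 0.0759 J [-13.  26. -10.  -0. -54. -73.]
shift tool mm [72.7  0.6  0. ] turn deg [1.11 0.24 0.05]
[[610.8 333.9]
 [527.3  69.7]
 [414.4 105.7]
 [497.9 370.2]] [512.594619   219.87655301]
277.0 72.5
277.3 72.5
118.5 -17.7
118.5 -17.8
fixed face top edge [array([507.0689822 ,  95.24423808,  65.        ]), array([443.28204345, 115.28811737,  65.        ])]
carr face top edge? [array([562.06676059, 260.07668574,  60.        ]), array([496.17788837, 279.09619928,  60.        ])]
```

View pics/b1.png

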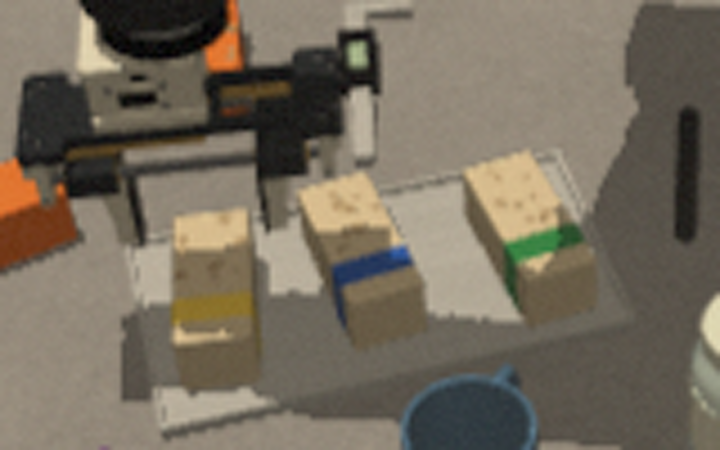

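View pics/b1t.png

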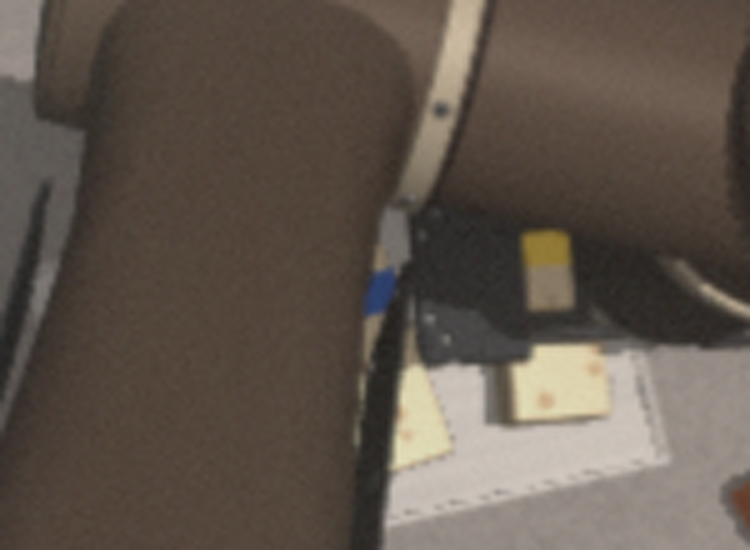

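```bash
python3 -m inch '[0.03,0,0,1.1,0.2,0,0.076, 0.025,0,0,0,0,0,0.076, 0,0,0,0,0,0,0.076]'
python3 - <<'E'
from h import *
go((580,-328.5,40),92.9)
E
```

```text
clock: 11.15
tool_pos: [0.5846, -0.3311, 0.2274]
orientation: [-25.9, 88.9, -22.9]
force: [0.5, 0.2, 1.0]
opening: 0.0763
clock 11.15 grasp [ 587.3 -332.3   68.4] yaw_y 93.08 tilt 1.08 F [0.5 0.2 1. ] open 0.0763 J [-13.  28. -12.   0. -48. -74.]
shift tool mm [28.3  3.1 -4.9] turn deg [0.18 0.97 0.47]
```

```bash
python3 -m inch '[0.014,0.003,-0.0049,0.1,1,0.5,0.076, 0.013,0,0,0,0,0,0.076, 0,0,0,0,0,0,0.076]'
python3 - <<'E'
from h import *
go((580,-328.5,40),92.9)
E
```

```text
clock: 11.52
tool_pos: [0.5808, -0.3289, 0.2031]
orientation: [-15.4, 89.8, -12.3]
force: [0.4, 0.4, -0.1]
opening: 0.0757
clock 11.53 grasp [ 581.4 -329.    44.1] yaw_y 93.05 tilt 0.23 F [ 0.4  0.4 -0.1] open 0.0757 J [-13.  30. -13.  -0. -47. -74.]
shift tool mm [ 4.1  0.4 -0.8] turn deg [0.15 0.23 0.06]
```

```bash
python3 -m inch '[0.005,0,0,0.1,0.2,0,0.07, 0,0,0,0,0,0,0.06, 0,0,0,0,0,0,0.055, 0,0,0,0,0,0,0.045, 0,0,0,0,0,0,0.04, 0,0,0,0,0,0,0.04]'
python3 - <<'E'
from h import *
go((580,-328.5,40),92.9)
E
```

```text
clock: 12.28
tool_pos: [0.5813, -0.3291, 0.1986]
orientation: [-50.4, 89.9, -47.5]
force: [0.7, 0.2, -0.5]
opening: 0.0519
clock 12.28 grasp [ 581.5 -329.4   39.6] yaw_y 92.96 tilt 0.13 F [ 0.7  0.2 -0.5] open 0.0519 J [-13.  30. -13.   0. -46. -74.]
shift tool mm [-0.4  0.7 -1.2] turn deg [0.06 0.08 0.1 ]
```

Gripped at 52 mm. Lift.

```bash
python3 -m inch '[-0.01,0,0,0,0,0,0.04, -0.02,0,0,0,0,0,0.04, -0.035,0,0,0,0,0,0.04, -0.04,0,0,0,0,0,0.04, -0.04,0,0,0,0,0,0.04, -0.03,0,0,0,0,0,0.04, 0,0,0,0,0,0,0.04]'
python3 - <<'E'
from h import *
d=np.array([np.cos(np.radians(72.3)),np.sin(np.radians(72.3))])
p=np.array([512.7,220.3])-56*d; print(p)
go(list(p)+[200],162.3); go(list(p)+[200],-17.7)
s=ctrl.snapshot('scene'); cv2.imwrite('pics/lift.png',s['color'][:,:,::-1])
E
```

```text
clock: 13.15
tool_pos: [0.5794, -0.3281, 0.3792]
orientation: [156.3, 89.8, 159.2]
force: [0.6, 0.6, -4.3]
opening: 0.0518
[495.67414859 166.95095705]
clock 13.15 grasp [ 578.8 -327.8  220.2] yaw_y 92.9 tilt 0.23 F [ 0.6  0.6 -4.3] open 0.0518 J [-13.  21.  -3.  -0. -67. -74.]
shift tool mm [ 21.2 498.6 -58.5] turn deg [-69.4   -0.13  -0.21]
clock 13.15 grasp [ 578.8 -327.8  220.2] yaw_y 92.9 tilt 0.23 F [ 0.6  0.6 -4.3] open 0.0518 J [-13.  21.  -3.  -0. -67. -74.]
shift tool mm [ 21.2 498.6 -58.5] turn deg [110.6   -0.23   0.14]
```

View pics/lift.png

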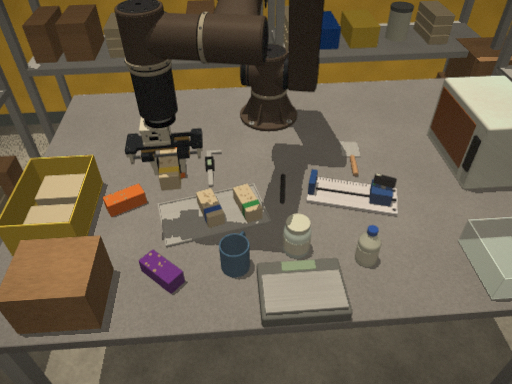

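```bash
python3 -m inch '[0,0.025,-0.003,0,0,0,0.04, 0,0.05,-0.006,0,0,0,0.04, 0,0.05,-0.006,0,0,0,0.04, 0,0.05,-0.006,0,0,0,0.04, 0,0.05,-0.006,0,0,0,0.04, 0,0.05,-0.006,0,0,0,0.04, 0,0.05,-0.006,0,0,0,0.04, 0,0.05,-0.006,0,0,0,0.04, 0,0.05,-0.006,0,0,0,0.04, 0,0.04,-0.004,0,0,0,0.04, 0,0.025,-0.003,0,0,0,0.04, 0,0,0,-5,0,0,0.04, 0,0,0,-9,0,0,0.04, 0,0,0,-9,0,0,0.04, 0,0,0,-9,0,0,0.04, 0,0,0,-9,0,0,0.04, 0,0,0,-9,0,0,0.04, 0,0,0,-9,0,0,0.04, 0,0,0,-8,0,0,0.04, 0,0,0,0,0,0,0.04]'
python3 - <<'E'
from h import *
d=np.array([np.cos(np.radians(72.3)),np.sin(np.radians(72.3))])
p=np.array([512.7,220.3])-53*d; print(p)
go(list(p)+[120],162.3)
E
```

```text
clock: 15.7
tool_pos: [0.4729, 0.1788, 0.3485]
orientation: [118.4, 86.8, -169.5]
force: [-0.0, -0.9, -2.8]
opening: 0.0524
[496.58624777 169.80894149]
clock 15.7 grasp [464.1 177.1 189.7] yaw_y 162.07 tilt 3.23 F [-0.  -0.9 -2.8] open 0.0524 J [ 42.   8. -23.  -2. -62. -59.]
shift tool mm [ 68.1 -28.7   0.6] turn deg [-0.19 -1.53 -2.85]
```

```bash
python3 -m inch '[0,-0.0145,0,0,-0.8,-1.4,0.04, 0,-0.014,0,-0.2,-0.8,-1.4,0.04, 0.02,0,0,0,0,0,0.04, 0.025,0,0,0,0,0,0.04, 0,0,0,0,0,0,0.04]'
python3 - <<'E'
from h import *
go((496.6,169.8,49),162.3)
s=ctrl.snapshot('scene'); crop(s,290,120,120,95,6,'pl1.png')
E
```

```text
clock: 16.32
tool_pos: [0.5029, 0.1687, 0.3001]
orientation: [-56.8, 89.7, 15.0]
force: [-0.2, -0.6, -3.3]
opening: 0.0516
clock 16.32 grasp [503.7 169.  141.1] yaw_y 161.79 tilt 0.3 F [-0.2 -0.6 -3.3] open 0.0516 J [ 40.  12. -26.   0. -52. -58.]
shift tool mm [92.1  6.7 -1.2] turn deg [-0.51  0.16  0.25]
```

View pics/pl1.png

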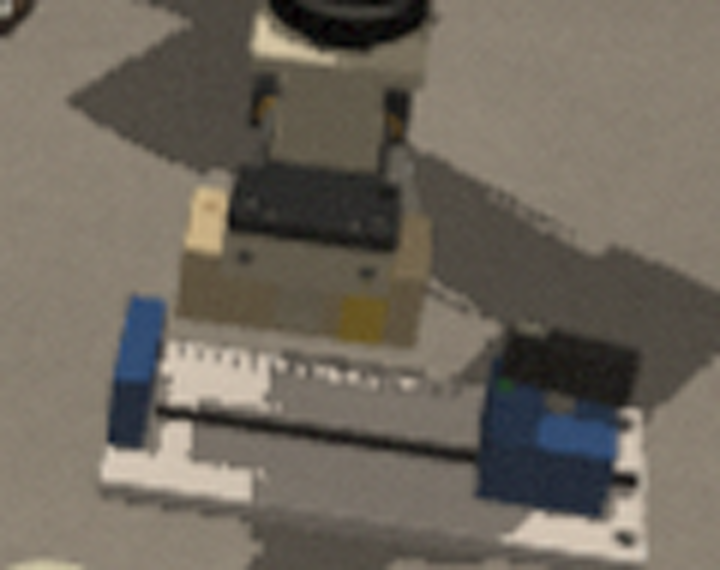

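Run:
```python
from h import *
s=ctrl.snapshot('scene')
t=np.radians(-17.7);ex=np.array([np.cos(t),np.sin(t)]);ey=np.array([-np.sin(t),np.cos(t)]);O=np.array([512.7,220.3])
go((496.6,169.8,49),162.3)
for n,u,v,z in(("botL",320,172.5,.106),("botR",359.2,177.8,.106),("fixTop",290+163/6,120+298/6,.065),("fixTopfront",290+158/6,120+375/6,.065)):
    p=onz(s,u-.4,v-.4,z)[:2]*1000; print(n,p.round(1),"jig",(p-O)@ex.T, (p-O)@ey)
```

```text
clock 16.43 grasp [504.9 169.9 143.2] yaw_y 161.85 tilt 0.5 F [ 1.1  0.1 -3.1] open 0.0521 J [ 40.  12. -26.   0. -52. -58.]
shift tool mm [94.2  7.4 -2.3] turn deg [-0.45  0.32  0.39]
botL [505.7 107. ] jig 27.727338864991378 -110.06333257491963
botR [540.3 219.8] jig 26.454993698835796 7.911603455644665
fixTop [442.7 113.7] jig -34.262373913357266 -122.85632003421
fixTopfront [504.7  99.5] jig 29.089739121984252 -117.4813726845118
```

```bash
python3 -m inch '[0.02,0.006,-0.002,-0.4,0.3,0.4,0.04, 0.025,0,0,0,0,0,0.04, 0.02,0,0,0,0,0,0.04, 0,0,0,0,0,0,0.04]'
python3 - <<'E'
from h import *
go((498,169.3,49),162.3)
E
```

```text
clock: 16.92
tool_pos: [0.5004, 0.1709, 0.2414]
orientation: [-40.6, 89.4, 31.7]
force: [-0.2, 0.1, -3.4]
opening: 0.0519
clock 16.93 grasp [501.9 171.8  82.4] yaw_y 162.24 tilt 0.62 F [-0.2  0.1 -3.4] open 0.0519 J [ 40.  16. -30.   0. -43. -58.]
shift tool mm [33.3  2.1 -2.5] turn deg [-0.06  0.47  0.4 ]
```

```bash
python3 -m inch '[0.013,0.002,-0.003,0,0.5,0.4,0.04, 0.012,0,0,0,0,0,0.04, 0,0,0,0,0,0,0.04]'
python3 - <<'E'
from h import *
go((498,169.3,49),162.3)
E
```

```text
clock: 17.3
tool_pos: [0.4987, 0.1693, 0.2175]
orientation: [-46.4, 89.8, 25.9]
force: [-0.0, 0.1, -3.0]
opening: 0.0521
clock 17.3 grasp [499.2 169.5  58.5] yaw_y 162.25 tilt 0.19 F [-0.   0.1 -3. ] open 0.0521 J [ 40.  18. -31.   0. -40. -58.]
shift tool mm [ 9.5  0.7 -0.2] turn deg [-0.05  0.13  0.14]
```

```bash
python3 -m inch '[0.006,0.001,0,0,0.1,0.1,0.04, 0,0,0,0,0,0,0.04, 0.002,0,0,0,0,0,0.04, 0,0,0,0,0,0,0.04]'
python3 - <<'E'
from h import *
go((498,169.3,49),162.3)
E
```

```text
clock: 17.8
tool_pos: [0.4981, 0.1699, 0.2096]
orientation: [-46.8, 89.9, 25.4]
force: [0.5, -0.6, -3.5]
opening: 0.0518
clock 17.8 grasp [498.4 170.   50.6] yaw_y 162.27 tilt 0.11 F [ 0.5 -0.6 -3.5] open 0.0518 J [ 40.  19. -32.   0. -39. -58.]
shift tool mm [ 1.6 -0.1 -0.6] turn deg [-0.03  0.07  0.08]
```

```bash
python3 -m inch '[0.0015,0,0,0,0.1,0,0.04, 0.001,0,0,0,0,0,0.04]'; python3 -m inch '[0.001,0,0,0,0,0,0.04]'; python3 -m inch '[0.001,0,0,0,0,0,0.04]'
```

```text
clock: 18.05
tool_pos: [0.4982, 0.17, 0.2075]
orientation: [-100.6, 89.9, -28.3]
force: [-5.0, 0.0, 8.1]
opening: 0.0522
clock: 18.18
tool_pos: [0.4982, 0.17, 0.2075]
orientation: [-97.7, 89.9, -25.4]
force: [-6.5, -1.3, 15.9]
opening: 0.0516
clock: 18.3
tool_pos: [0.4981, 0.1699, 0.2075]
orientation: [-93.4, 89.9, -21.1]
force: [-4.2, -1.0, 9.1]
opening: 0.0518
```

Contact with the bed is felt. Release and check before withdrawing.

```bash
python3 -m inch '[0,0,0,0,0,0,0.056, 0,0,0,0,0,0,0.062, 0,0,0,0,0,0,0.07, 0,0,0,0,0,0,0.07]'; python3 -m inch '[-0.01,0,0,0,0,0,0.07, -0.03,0,0,0,0,0,0.07, -0.04,0,0,0,0,0,0.07, -0.04,0,0,0,0,0,0.07, -0.04,0,0,0,0,0,0.07]'
python3 - <<'E'
from h import *
go((530,304,200),151)
s=ctrl.snapshot('scene'); crop(s,290,120,120,95,6,'pl2.png')
E
```

```text
clock: 18.8
tool_pos: [0.499, 0.1705, 0.2086]
orientation: [-63.0, 89.7, 9.3]
force: [1.7, 0.5, -0.1]
opening: 0.0691
clock: 19.42
tool_pos: [0.4975, 0.1698, 0.3725]
orientation: [-166.7, 89.8, -94.3]
force: [0.4, 1.1, -0.4]
opening: 0.0697
clock 19.43 grasp [497.5 169.3 213.5] yaw_y 162.35 tilt 0.2 F [ 0.4  1.1 -0.4] open 0.0697 J [ 40.   8. -21.   0. -61. -58.]
shift tool mm [ 13.    9.8 137.8] turn deg [11.35 -0.19  0.06]
```

View pics/pl2.png

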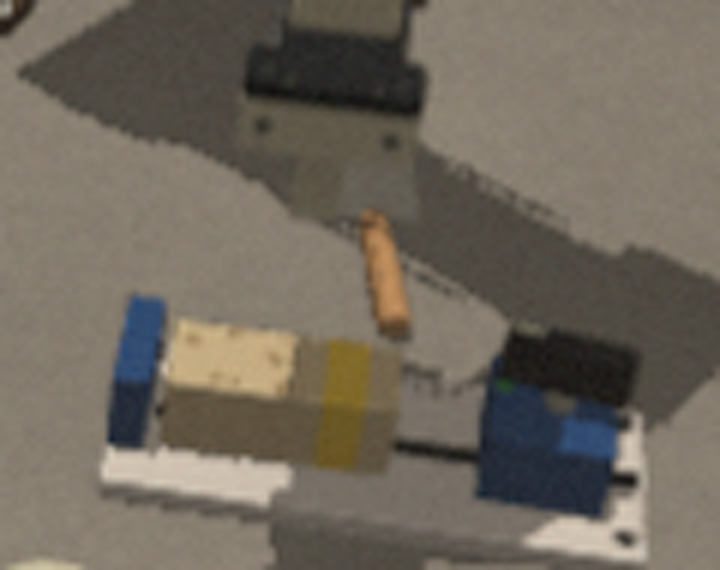

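Brick lies flat between the jaws, at about (337,187) in the full scene image, with a small gap to the fixed jaw and a wide gap to the carriage. Next, back to the knob.

```bash
python3 -m inch '[0,0.002,0.046,0,0,0,0.05, 0,0.002,0.046,0,0,0,0.05, 0,0.003,0.046,5,0,0,0.05, 0,0,0,6,0,0,0.05, 0,0,0,0,0,0,0.05]'
python3 - <<'E'
from h import *
go((539.4,306.3,130),151.4)
E
```

```text
clock: 20.1
tool_pos: [0.5346, 0.3074, 0.3848]
orientation: [-39.8, 89.2, 21.3]
force: [-0.0, -0.7, -0.3]
opening: 0.0498
clock 20.1 grasp [536.6 308.2 225.8] yaw_y 151.11 tilt 0.81 F [-0.  -0.7 -0.3] open 0.0498 J [ 48.  16.  -9.   0. -64. -77.]
shift tool mm [95.8 -3.9  0.4] turn deg [-0.28  0.62  0.52]
```

```bash
python3 -m inch '[0.03,-0.004,0,-0.3,0.6,0.5,0.05, 0.03,0,0,0,0,0,0.05, 0.03,0,0,0,0,0,0.05, 0,0,0,0,0,0,0.05]'
python3 - <<'E'
from h import *
go((539.4,306.3,88),151.4)
E
```

```text
clock: 20.6
tool_pos: [0.5385, 0.3039, 0.2951]
orientation: [-21.5, 89.8, 40.4]
force: [0.1, 0.2, 1.1]
opening: 0.0497
clock 20.6 grasp [538.9 304.3 136.1] yaw_y 151.96 tilt 0.18 F [0.1 0.2 1.1] open 0.0497 J [ 48.  20. -15.   0. -55. -76.]
shift tool mm [48.1  0.4  2.4] turn deg [0.56 0.17 0.07]
```

```bash
python3 -m inch '[0.016,0,0.002,0.5,0.2,0.1,0.05, 0.016,0,0,0,0,0,0.05, 0.014,0,0,0,0,0,0.05, 0,0,0,0,0,0,0.05]'
python3 - <<'E'
from h import *
go((539.4,306.3,88),151.4)
E
```

```text
clock: 21.1
tool_pos: [0.5404, 0.306, 0.2496]
orientation: [-18.4, 89.8, 43.2]
force: [-0.2, -0.2, -0.1]
opening: 0.0503
clock 21.1 grasp [540.8 306.3  90.6] yaw_y 151.56 tilt 0.19 F [-0.2 -0.2 -0.1] open 0.0503 J [ 48.  23. -17.   0. -49. -76.]
shift tool mm [ 2.6  1.  -0.2] turn deg [0.16 0.18 0.06]
```

```bash
python3 -m inch '[0.0025,0.001,0,0.2,0.2,0,0.05, 0,0,0,0,0,0,0.03, 0,0,0,0,0,0,0.01, 0,0,0,0,0,0,0.005, 0,0,0,0,0,0,0.005, 0,-0.0015,-0.007,0,0,0,0.005, 0,-0.002,-0.01,0,0,0,0.005, 0,-0.002,-0.01,0,0,0,0.005, 0,-0.0015,-0.007,0,0,0,0.005]'
python3 - <<'E'
from h import *
go((539.4,306.3,88),151.4)
t=np.radians(72.3); p=np.array([539.4,306.3])-52*np.array([np.cos(t),np.sin(t)]);go(list(p)+[88],151.4)
E
```

```text
clock: 22.22
tool_pos: [0.5292, 0.273, 0.2486]
orientation: [-23.5, 89.7, 37.9]
force: [-1.1, 4.0, -1.6]
opening: 0.0155
clock 22.23 grasp [529.9 273.5  89.6] yaw_y 151.45 tilt 0.29 F [-1.1  4.  -1.6] open 0.0155 J [ 46.  21. -21.   0. -48. -75.]
shift tool mm [ 1.7  7.  34.1] turn deg [0.05 0.27 0.12]
clock 22.23 grasp [529.9 273.5  89.6] yaw_y 151.45 tilt 0.29 F [-1.1  4.  -1.6] open 0.0155 J [ 46.  21. -21.   0. -48. -75.]
shift tool mm [  1.5  -2.8 -16.9] turn deg [0.05 0.27 0.12]
```

```bash
python3 -m inch '[0,-0.0006,-0.004,0,0.2,0.1,0.005, 0,-0.0006,-0.004,0,0,0,0.005, 0,-0.0005,-0.003,0,0,0,0.005]'; python3 -m inch '[0,-0.0004,-0.002,0,0,0,0.005]';python3 -m inch '[0,-0.0004,-0.002,0,0,0,0.005]';python3 - <<'E'
from h import *
go((523.6,256.8,88),151.4)
E
```

```text
clock: 22.6
tool_pos: [0.5258, 0.2614, 0.2486]
orientation: [-22.5, 89.8, 38.9]
force: [1.7, 4.8, -3.6]
opening: 0.0157
clock: 22.72
tool_pos: [0.5252, 0.2596, 0.2486]
orientation: [-17.9, 89.8, 43.5]
force: [1.8, 5.4, -4.1]
opening: 0.0159
clock: 22.85
tool_pos: [0.5246, 0.2578, 0.2486]
orientation: [-16.0, 89.8, 45.4]
force: [1.4, 4.3, -4.6]
opening: 0.0158
clock 22.85 grasp [525.  258.3  89.6] yaw_y 151.43 tilt 0.21 F [ 1.4  4.3 -4.6] open 0.0158 J [ 45.  20. -22.  -0. -47. -74.]
shift tool mm [ 1.6  0.4 -1.4] turn deg [0.03 0.2  0.06]
```

```bash
for i in 1; do python3 -m inch '[0,-0.0002,-0.0015,0,0,0,0.005]';python3 -m inch '[0,-0.0002,-0.0015,0,0,0,0.005]'; done
```

```text
clock: 22.98
tool_pos: [0.5241, 0.2565, 0.2486]
orientation: [-17.5, 89.8, 43.9]
force: [2.8, 4.7, -4.7]
opening: 0.016
clock: 23.1
tool_pos: [0.5237, 0.2552, 0.2486]
orientation: [-17.8, 89.7, 43.6]
force: [4.5, 7.7, -6.3]
opening: 0.0158
```

Run:
```python
from h import *
s=ctrl.snapshot('scene'); crop(s,290,120,120,95,6,'sn1.png')
```

```text
(no output)
```

View pics/sn1.png

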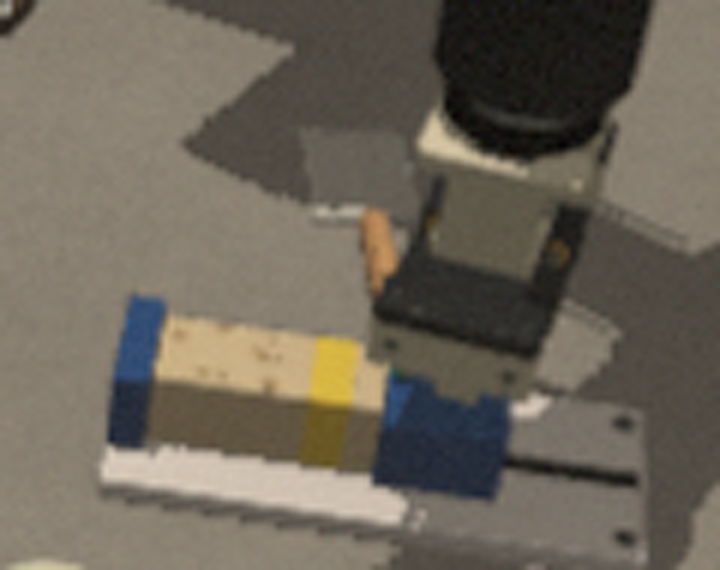

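The brick appears to touch both jaws: fixed jaw at crop x≈150, carriage at x≈385. I'll press gently to confirm.

```bash
python3 -m inch '[0,-0.0002,-0.001,0,0,0,0.005]';python3 -m inch '[0,-0.0002,-0.001,0,0,0,0.005]';python3 -m inch '[0,-0.0002,-0.001,0,0,0,0.005]'
```

```text
clock: 23.28
tool_pos: [0.5235, 0.2549, 0.2486]
orientation: [-12.6, 89.6, 48.9]
force: [1.9, 10.0, -5.7]
opening: 0.0158
clock: 23.4
tool_pos: [0.5234, 0.2546, 0.2486]
orientation: [-9.8, 89.5, 51.7]
force: [2.7, 7.8, -6.3]
opening: 0.016
clock: 23.52
tool_pos: [0.5232, 0.2544, 0.2486]
orientation: [-8.7, 89.4, 52.8]
force: [2.7, 8.1, -7.3]
opening: 0.0159
```

```bash
python3 - <<'E'
from h import *
go((523.6,256.8,88),151.4)
E
python3 -m inch '[0,-0.0003,-0.002,0,0,0,0.005]';python3 -m inch '[0,-0.0003,-0.002,0,0,0,0.005]'
python3 - <<'E'
from h import *
go((523.6,256.8,88),151.4)
E
```

```text
clock 23.52 grasp [524.2 255.6  89.6] yaw_y 151.48 tilt 0.56 F [ 2.7  8.1 -7.3] open 0.0159 J [ 45.  20. -23.  -0. -47. -74.]
shift tool mm [1.6 0.8 2.3] turn deg [0.08 0.55 0.08]
clock: 23.65
tool_pos: [0.5229, 0.2539, 0.2486]
orientation: [-7.4, 89.3, 54.1]
force: [4.2, 12.8, -9.2]
opening: 0.0156
clock: 23.78
tool_pos: [0.5226, 0.2534, 0.2487]
orientation: [-6.9, 89.1, 54.7]
force: [3.4, 12.6, -8.3]
opening: 0.0158
clock 23.77 grasp [524.1 255.5  89.7] yaw_y 151.52 tilt 0.93 F [ 3.4 12.6 -8.3] open 0.0158 J [ 45.  20. -23.  -0. -46. -73.]
shift tool mm [1.7 0.8 3.4] turn deg [0.13 0.93 0.11]
```

Run:
```python
from h import *
s=ctrl.snapshot('scene'); crop(s,310,165,50,40,15,'sn2.png')
t=np.radians(-17.7);ex=np.array([np.cos(t),np.sin(t)]);ey=np.array([-np.sin(t),np.cos(t)]);O=np.array([512.7,220.3])
for y in (-120,0,3):
  for z in (.015,.06):
    P=O+35*ex+y*ey; q=proj(s,[P[0]/1e3,P[1]/1e3,z]); print(y,z,((q-[310,165]+.5)*15).round(0))
```

```text
-120 0.015 [ 60. 456.]
-120 0.06 [ 79. 299.]
0 0.015 [631. 543.]
0 0.06 [663. 385.]
3 0.015 [645. 545.]
3 0.06 [677. 387.]
```

View pics/sn2.png

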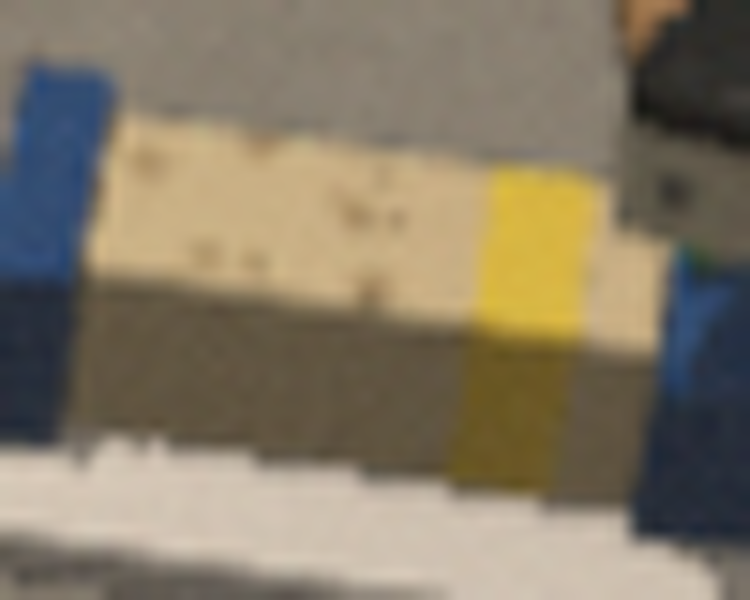

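Snug is confirmed: the carriage's lower face corner is at (632,540) in the crop, against (631,543) predicted for a 120 mm gap. Force rose to 13 N with no further motion. Now turn the knob towards locked, pressing lightly.

```bash
python3 -m inch '[0,-0.0005,-0.0012,8,0.5,0,0.005, 0,-0.0006,-0.0009,8,0.2,0,0.005, 0,-0.0007,-0.0008,8,0,0,0.005, 0,-0.0008,-0.0007,8,0,0,0.005, 0,-0.0009,-0.0005,8,0,0,0.005]'
python3 - <<'E'
from h import *
go((525,253,88),72.2)
E
```

```text
clock: 24.45
tool_pos: [0.5245, 0.2519, 0.2486]
orientation: [26.7, 89.2, 47.2]
force: [3.1, 6.9, -4.3]
opening: 0.016
clock 24.45 grasp [526.  253.5  89.6] yaw_y 110.47 tilt 0.78 F [ 3.1  6.9 -4.3] open 0.016 J [  45.   20.  -23.   -0.  -46. -114.]
shift tool mm [1.6 0.8 0.8] turn deg [38.27  0.56 -0.57]
```

```bash
python3 -m inch '[0,-0.0008,-0.0003,8,0,-0.2,0.005, 0,-0.0006,0,8,0.2,-0.2,0.005, 0,-0.0003,0.0002,8,0.2,-0.2,0.005, 0,0,0.0002,8,0,0,0.005, 0,0,0,6,0,0,0.005, 0,0,0,0,0,0,0.005]'
python3 - <<'E'
from h import *
print(ctrl.get_obs()['moment'])
go((525,253,88),72.2)
E
```

```text
clock: 25.2
tool_pos: [0.5254, 0.2512, 0.2486]
orientation: [12.1, 89.7, -6.5]
force: [1.5, 4.8, -4.3]
opening: 0.0158
[ 1.62137566 -0.69214484  0.45284054]
clock 25.2 grasp [526.1 251.1  89.6] yaw_y 71.31 tilt 0.28 F [ 1.5  4.8 -4.3] open 0.0158 J [  45.   20.  -23.    0.  -47. -154.]
shift tool mm [ 1.6  1.6 -0.9] turn deg [-0.89  0.27 -0.06]
```

```bash
python3 -m inch '[0,0,0,0,0,0,0.02, 0,0,0,0,0,0,0.035, 0,0,0,0,0,0,0.045, 0,0,0,0,0,0,0.045, -0.01,0,0,0,0,0,0.045, -0.03,0,0,0,0,0,0.05, -0.04,0,0,0,0,0,0.05, -0.04,0,0,0,0,0,0.05, -0.04,0,0,0,0,0,0.05, 0,-0.05,0,0,0,0,0.05, 0,-0.05,0,0,0,0,0.05, 0,-0.05,0,0,0,0,0.05, 0,-0.05,0,0,0,0,0.05, 0,-0.05,0,0,0,0,0.05, 0,-0.05,0,0,0,0,0.05, 0,-0.05,0,0,0,0,0.05, 0,0,0,0,0,0,0.05]'
python3 - <<'E'
from h import *
go()
s=ctrl.snapshot('top'); cv2.imwrite('pics/endtop.png',s['color'][:,:,::-1]); crop(s,80,160,140,100,5,'end.png')
s=ctrl.snapshot('scene'); crop(s,290,130,120,90,6,'ends.png')
E
```

```text
clock: 27.32
tool_pos: [0.4081, -0.0923, 0.4247]
orientation: [7.7, 89.3, -10.5]
force: [-0.6, -0.0, 0.6]
opening: 0.0498
clock 27.32 grasp [410.  -92.7 265.7] yaw_y 71.75 tilt 0.69 F [-0.6 -0.   0.6] open 0.0498 J [  15.   -6.  -28.    0.  -67. -123.]
```

View pics/end.png

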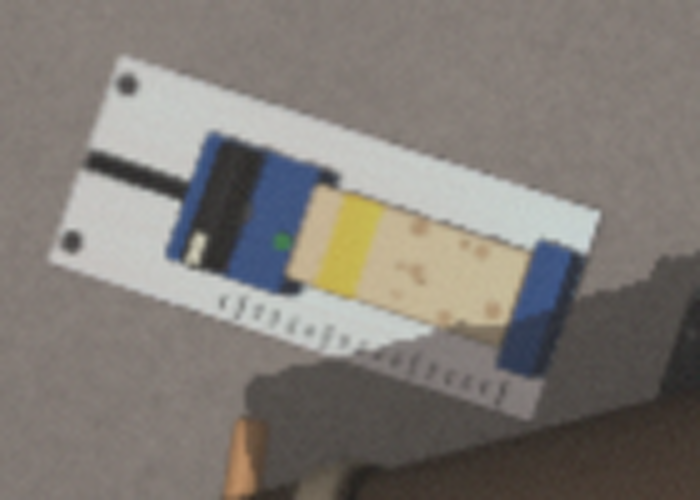

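View pics/ends.png

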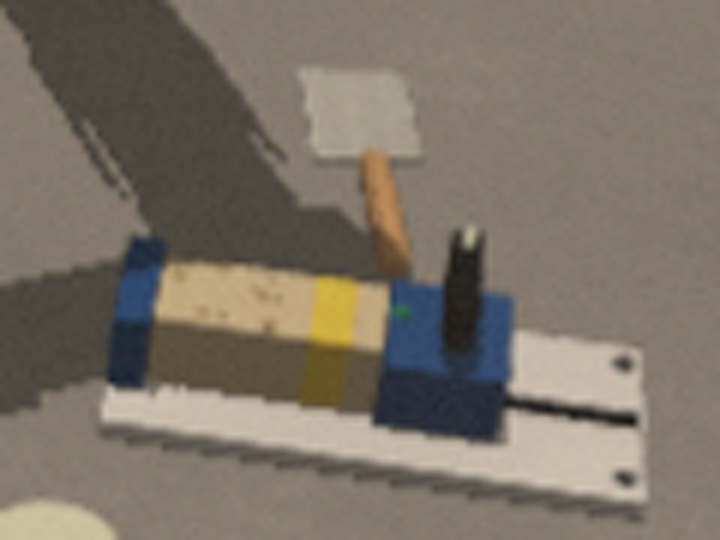

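View pics/endtop.png

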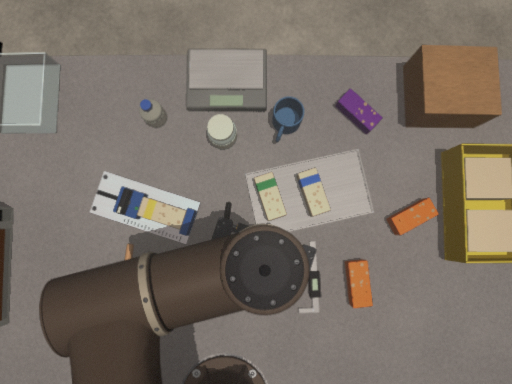

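Both views show the brick flat between the jaws, (152,212) in the top picture, with the knob's stripe back at its locked position (119,210). A quick numeric check comes before handing in.

Run:
```python
from h import *
s=ctrl.snapshot('top')
t=np.radians(-17.7);ex=np.array([np.cos(t),np.sin(t)]);ey=np.array([-np.sin(t),np.cos(t)]);O=np.array([512.7,220.3])
def J(x,y,z):
    p=onz(s,80+x/5-.4,160+y/5-.4,z)[:2]*1000-O; return np.array([p@ex,p@ey]).round(1)
for n,x,y,z in(("bLt",318,182,.063),("bLb",288,276,.063),("bRt",531,250,.063),("bRb",499,342,.063),("cT",328,166,.06),("cB",288,292,.06),("kT",228,140,.103),("kT2",265,152,.103),("kB",186,262,.103),("kB2",222,272,.103)): print(n,J(x,y,z))
```

```text
bLt [26.8 -1. ]
bLb [-24.1  -2.2]
bRt [  27.5 -117.9]
bRb [ -22.5 -117.3]
cT [36.3 -2.4]
cB [-32.1  -4.1]
kT [32.8 37.8]
kT2 [32.8 18. ]
kB [-31.5  37.6]
kB2 [-30.6  18.7]
```

```bash
python3 -c "
from plant import ctrl
print(ctrl.close_job())"
```

```text
the job is handed in; nothing more can be done
None
```

The yellow-banded brick is clamped in the blue jig with the knob locked. The job was handed in at about 27 s of the 67 s allowed, and no verdict was reported.

I turned the knob about 79° free and drew the carriage back to a gap of about 172 mm. I then laid the brick on the bed with light contact (up to about 16 N). The carriage went up until the force reached about 13 N with no more movement, and I turned the knob fully back to its stop.

**Last camera checks:**
- **Brick:** its origin is at about jig x +2 mm, y −60 mm, lengthwise within about 1°. It looks flat and touches both jaws.
- **Knob:** the bar is parallel to the jig's x and the stripe is back at its locked position.
- **Other items:** every one I could see looked unmoved by eye. The arm hid part of the marker and scraper in the last top view, and I did not measure them.

**Measurements that disagreed:**
- **Carriage gap:** arm position at the knob, before locking, suggested about 123 mm. The scene camera, also before locking, gave about 120 mm. The final top view put the carriage's top edge about 3 mm nearer than that. I trusted the visible and felt contact on both jaws.
- **Brick x before lowering:** the scene view differed from the arm reading by about 5 mm, so I placed the brick slightly to one side of centre (about +2 mm) as a compromise.

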